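# Build a prop to the gauge mark on the repair bench

### The job

Build up the prop for the free end of a graphics card: stack blue packing blocks on the plywood seat of the height gauge, one squarely on another, until the top of the stack is level with the green marker on the gauge's post (somewhere within its height, nearest its middle line is best), then stop. Leave the blocks that are not needed lying on the table.

Things in the scene. Friction and masses are not known exactly. Their poses are not given: they have to be found in the camera images.
- mark (a point): centre of the green marker sleeve (30 x 30 x 26 mm high, white line round its middle) on the fixed gauge's aluminium post (top at 120 mm); its height, 48 to 84 mm above the table, differs per run. z up, y level from seat to post. Seat: plywood block 60 (x) x 100 (y) mm, centre 85 mm from here along -y, flat top always 30 mm above the table; blocks lie on it with their 90 mm side along y.
- block_a_mid (a point): blue plastic packing block, 50 (its x) x 90 (its y) x 24 mm high, two small black dots on its upper face, about 0.1 kg, lying flat and loose on the table; the three are alike. This point is its centre, half-way up (12 mm below its upper face)
- block_b_mid (a point): blue plastic packing block, 50 (its x) x 90 (its y) x 24 mm high, two small black dots on its upper face, about 0.1 kg, lying flat and loose on the table; the three are alike. This point is its centre, half-way up (12 mm below its upper face)
- block_c_mid (a point): blue plastic packing block, 50 (its x) x 90 (its y) x 24 mm high, two small black dots on its upper face, about 0.1 kg, lying flat and loose on the table; the three are alike. This point is its centre, half-way up (12 mm below its upper face)
Not all that is in view belongs to the job. Leave any red look-alike of the part that bears block_a_mid alone.

How it is judged (in metres and radians):
At the end, for the whole second after the job is handed in: Blue blocks stand in one stack on the seat, each within 15 mm of its centre along and across, level to 7 degrees and turned at most 15 degrees from it; the top is within 16 mm of the marker's middle height, none higher; all other blue blocks lie on the table; all at rest (((x of block_a_mid in the frame of mark between -0.015 and 0.015 m and y of block_a_mid in the frame of mark between -0.1 and -0.07 m and angle between the y axis of block_a_mid and the y axis of mark, either way round below 0.26 rad and angle between block_a_mid's own z axis and vertical below 0.12 rad and height (world z) of block_a_mid above 0.036 m and z of block_a_mid in the frame of mark below 0.004 m) or height (world z) of block_a_mid below 0.02 m) and ((x of block_b_mid in the frame of mark between -0.015 and 0.015 m and y of block_b_mid in the frame of mark between -0.1 and -0.07 m and angle between the y axis of block_b_mid and the y axis of mark, either way round below 0.26 rad and angle between block_b_mid's own z axis and vertical below 0.12 rad and height (world z) of block_b_mid above 0.036 m and z of block_b_mid in the frame of mark below 0.004 m) or height (world z) of block_b_mid below 0.02 m) and ((x of block_c_mid in the frame of mark between -0.015 and 0.015 m and y of block_c_mid in the frame of mark between -0.1 and -0.07 m and angle between the y axis of block_c_mid and the y axis of mark, either way round below 0.26 rad and angle between block_c_mid's own z axis and vertical below 0.12 rad and height (world z) of block_c_mid above 0.036 m and z of block_c_mid in the frame of mark below 0.004 m) or height (world z) of block_c_mid below 0.02 m) and ((x of block_a_mid in the frame of mark between -0.015 and 0.015 m and y of block_a_mid in the frame of mark between -0.1 and -0.07 m and angle between the y axis of block_a_mid and the y axis of mark, either way round below 0.26 rad and angle between block_a_mid's own z axis and vertical below 0.12 rad and height (world z) of block_a_mid above 0.036 m and z of block_a_mid in the frame of mark between -0.028 and 0.004 m) or (x of block_b_mid in the frame of mark between -0.015 and 0.015 m and y of block_b_mid in the frame of mark between -0.1 and -0.07 m and angle between the y axis of block_b_mid and the y axis of mark, either way round below 0.26 rad and angle between block_b_mid's own z axis and vertical below 0.12 rad and height (world z) of block_b_mid above 0.036 m and z of block_b_mid in the frame of mark between -0.028 and 0.004 m) or (x of block_c_mid in the frame of mark between -0.015 and 0.015 m and y of block_c_mid in the frame of mark between -0.1 and -0.07 m and angle between the y axis of block_c_mid and the y axis of mark, either way round below 0.26 rad and angle between block_c_mid's own z axis and vertical below 0.12 rad and height (world z) of block_c_mid above 0.036 m and z of block_c_mid in the frame of mark between -0.028 and 0.004 m)) and linear speed of each of block_a, block_b, block_c below 0.02 m/s); the robot touches nothing.
It also fails if it takes over 58 s, if anything falls off the work surface, if the arm or the gripper's body presses on something with over 40 N, if the wrist force passes 120 N, or if a joint passes its speed limit or range.

### The arm

A 7-joint arm with a two-finger parallel gripper is mounted at the origin on the work surface. World frame = base frame: x ahead of the robot, y to its left, z up, the work surface at z = 0. Lengths are in mm, angles in rad, forces in N, time in s.
With the tool pointing down it reaches from about 400 to 875 mm from the base axis. Payload 4.4 kg.
Tool frame: the origin (TCP) lies midway between the tips of the shut fingers; the grasp point (between the pads) lies ctrl.grip_depth behind it (ctrl.grip_depth is the distance from the TCP to the grasp point, in mm); y points along the fingers, x is the direction in which the jaws open and shut, and the axes are right-handed (so a half turn about y gives the same grasp; the last joint's range is limited). The gripper opens to 85 mm and grips with 20 to 120 N. Pads are 22 mm wide; open, the fingers measure 114 mm over their backs; the gripper's body (76 mm by 85 mm) begins 54 mm behind the grasp point. The pads swing forward as they close: fully open they stand 13 mm farther back than shut.
Start: joints at [-1.327, 0.628, 0.038, 1.517, -0.027, 0.996, -0.02], TCP at [198.14, 619.078, 231.313] pointing down, gripper open.
Joint ranges: [-3.06, 3.06], [-0.37, 2.12], [-1.25, 1.32], [0.18, 2.47], [-1.1, 4.24], [0.23, 1.98], [-2.94, 2.94]. Speed limits (rad/s): [2.57, 2.57, 3.14, 3.14, 3.14, 3.14, 3.14].

### API

Orientations are given as [roll, pitch, yaw] about the fixed x, y, z axes, in that order (R = Rz(yaw) Ry(pitch) Rx(roll)).
In Python, from cell import ctrl gives the robot as it stands. The module is installed in compiled form; this text tells all that it offers.
- The arm moves only by the tool play_rows, never from a script. Its argument "rows" is a list of rows, each a list of 3 entries, a list of its own where there are three numbers: the opening, from 0 (shut) to 1 (fully open), then the shift along the tool's x, y, z in cm, then the turn, a rotation vector about the tool's x, y, z in degrees. A call has exactly 8 rows; each row shifts and turns the commanded pose from where the row before left it, along the tool's axes as they then stand; what a row does not reach is not made up. A row lasts 1/10 s, in which the tool goes at most 50 mm and 8.59 degrees, less where a joint would pass 70% of its speed; a pose out of reach is approached as far as the arm can. A call with a gripper value outside its range is refused whole. The fingers move at their own pace and stop on an object; the grip force is fixed at half the most. Time passes only in rows, so rows that do not move let the fingers close, or fill a call up. It gives the time, the measured TCP pose, the force and the opening at its end, in the units of the state.
- ctrl.read_state(): the state, without advancing time (a new reading comes with each control period).
- ctrl.get_image(name): name is "side" or "top" or "wrist"; returns a dict with "img" (400x640x3 uint8, red, green, blue), "fx", "fy", "cx", "cy" (pixels), "extrinsics" (4x4, takes a point from camera to world coordinates). Camera axes: x right, y up, looking along -z (the intrinsics and any distortion apply to the point x, -y, -z); pixel columns grow to the right and rows downward; lengths in mm; the calibration is good to about 2 mm. The wrist camera is an equidistant fisheye: a pixel r from the principal point sees the ray r / f radians off the axis. A picture is of the moment at which its call begins. There is no depth.
- ctrl.finish_job(): hands the job in, once; it reports no verdict.
Trained networks look in a picture, given as the dict that the camera call returned (one of the last four; its "shot" number tells which), for a name from the list of things; names that differ only in an ending like _2 or _b are one class to them, and where a whole thing is asked for, a point or a joint stands for the part that bears it (a point fixed in the world has none). Each returns a list of dicts, best first, with "conf" (0 to 1); they miss things now and then, are a little off and sometimes report something else, mostly with a low value. They report only what shows in the picture. A call takes as long as a camera call. They do not tell look-alikes from the thing itself.
- ctrl.regions_of(picture, thing): "pixels" (400x640 bool, what is visible of it) and "centre" ([column, row] as shares, 0 to 1, of the picture: columns of its width, rows of its height, amid what is visible of it).
- ctrl.mark_of(picture, thing): "centre" ([column, row] as shares, 0 to 1, of the picture: columns of its width, rows of its height: a listed point, or the origin of a listed thing).
The state is a dict: "clock": time; "qpos": joint angles; "qd": joint speeds; "tau": joint torques, N m; "eef_pos": TCP position; "tool_rot": TCP orientation; "force": force on the tool from outside, world axes, zero at the start; "torque": the same for the moment, N m; "width": finger opening in mm.
Only numpy, scipy, OpenCV 4.12 (cv2) and the standard library are available. Lean on these libraries where they do the work, as an engineer would, in place of code of your own. Each camera call takes 0.05 s, during which the arm holds its last target.

## Working session

There is one attempt and no reset: what is moved stays moved. The work goes in short steps, Python scripts to look and compute and a tool call to move; the robot and the scene stay as the last step left them, time stands still between calls to the robot, and variables do not carry over. Pictures are saved under pics/ and viewed, and the job is handed in when it is done.

Besides the shell and the picture viewer there is one more tool, called after "Call:" as name(argument=value, ...), one argument or row to a line, values as JSON. play_rows: Moves the arm, as the interface text tells. Its arguments: {"type":"object","properties":{"rows":{"type":"array","items":{"type":"array"}}},"required":["rows"]}

```bash
mkdir -p pics; cat > h.py <<'E'
import numpy as np, cv2
from cell import ctrl
from scipy.spatial.transform import Rotation as R
E
python3 - <<'E'
from h import *
s=ctrl.read_state()
for k,v in s.items(): print(k,np.round(v,3))
print(ctrl.grip_depth)
for n in ["side","top"]:
    p=ctrl.get_image(n)
    print(n,p['fx'],p['cx'],p['cy'],p.get('shot'),[k for k in p], np.round(p['extrinsics'],3).tolist())
    cv2.imwrite(f"pics/{n}0.png",p['img'][:,:,::-1])
    for t in ["mark","block_a_mid"]:
        print(t,[(np.round(np.array(d['centre'])*[640,400],1).tolist(),round(d['conf'],2)) for d in ctrl.mark_of(p,t)])
E
```

```text
clock 0.0
qpos [-1.327  0.629  0.038  1.518 -0.027  0.996 -0.02 ]
qd [ 0.001  0.001  0.     0.     0.002  0.001 -0.   ]
tau [-0.0000e+00 -5.6339e+01  1.2260e+00 -1.9345e+01  1.1000e-02  1.0000e-02
 -0.0000e+00]
eef_pos [197.918 618.455 230.372]
tool_rot [-1.571  0.002  1.261]
force [ 0.367 -0.074 -0.164]
torque [-0.055 -0.027 -0.006]
width 85.465
18.700000000000003
side 411.40040059747605 315.43860739195816 200.09615015243133 1 ['img', 'fx', 'fy', 'cx', 'cy', 'extrinsics', 'shot'] [[-0.999, 0.008, -0.033, 490.834], [-0.03, -0.667, 0.744, 704.208], [-0.016, 0.745, 0.667, 693.723], [0.0, 0.0, 0.0, 1.0]]
mark [([343.1, 312.0], 0.82)]
block_a_mid [([379.0, 212.9], 0.59), ([323.1, 198.4], 0.56), ([342.9, 313.9], 0.27)]
top 444.07621561617515 319.0992184514089 195.15612124077177 2 ['img', 'fx', 'fy', 'cx', 'cy', 'extrinsics', 'shot'] [[0.013, 0.997, -0.076, 447.532], [-1.0, 0.013, -0.007, 2.341], [-0.006, 0.076, 0.997, 1028.576], [0.0, 0.0, 0.0, 1.0]]
mark [([190.3, 224.1], 0.63)]
block_a_mid [([355.1, 199.7], 0.77), ([328.5, 266.2], 0.71)]
```

View pics/side0.png

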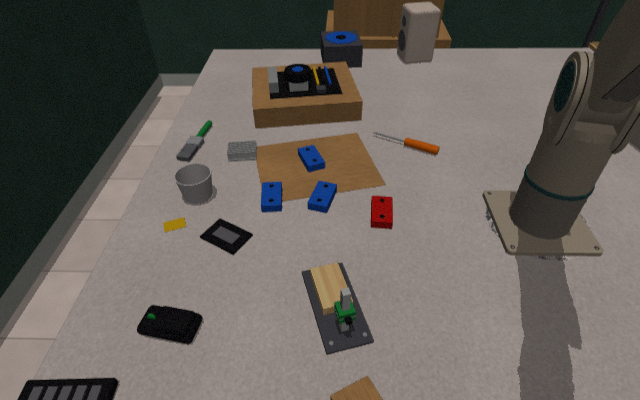

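View pics/top0.png

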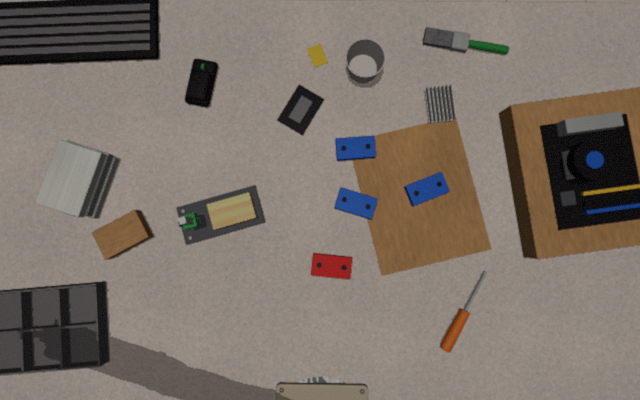

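```bash
cat >> h.py <<'E'
def ray(p,uv):
    d=np.array([(uv[0]-p['cx'])/p['fx'],-(uv[1]-p['cy'])/p['fy'],-1.0])
    E=p['extrinsics']; d=E[:3,:3]@d
    return E[:3,3],d/np.linalg.norm(d)
def onz(p,uv,z):
    o,d=ray(p,uv); return o+d*(z-o[2])/d[2]
def tri(a,b):
    (o1,d1),(o2,d2)=a,b
    t=np.linalg.lstsq(np.c_[d1,-d2],o2-o1,rcond=None)[0]
    q1,q2=o1+t[0]*d1,o2+t[1]*d2
    return (q1+q2)/2,np.linalg.norm(q1-q2)
def proj(p,X):
    E=p['extrinsics']; c=E[:3,:3].T@(np.asarray(X)-E[:3,3])
    return np.array([p['cx']+p['fx']*c[0]/-c[2],p['cy']+p['fy']*c[1]/c[2]])
def hsv(p): return cv2.cvtColor(p['img'],cv2.COLOR_RGB2HSV)
def blues(p,amin=60):
    h=hsv(p); m=((h[...,0]>100)&(h[...,0]<130)&(h[...,1]>150)&(h[...,2]>60)).astype(np.uint8)
    m=cv2.morphologyEx(m,cv2.MORPH_CLOSE,np.ones((7,7)))
    n,l,st,c=cv2.connectedComponentsWithStats(m)
    return [(l==i,st[i],c[i]) for i in range(1,n) if st[i][4]>amin]
E
python3 - <<'E'
from h import *
P={n:ctrl.get_image(n) for n in["side","top"]}
for n in P:
    p=P[n]
    for m,st,c in blues(p):
        pts=np.argwhere(m)[:,::-1]
        w=np.array([onz(p,q,24)[:2] for q in pts],np.float32)
        r=cv2.minAreaRect(w); print(n,st[4],np.round(c,1),np.round(w.mean(0)),np.round(r[0]),np.round(r[1]),round(r[2],1))
    h=hsv(p);g=(h[...,0]>50)&(h[...,0]<80)&(h[...,1]>120)&(h[...,2]>50)
    nn,l,s,c=cv2.connectedComponentsWithStats(g.astype(np.uint8))
    print('green',[(s[i].tolist(),np.round(c[i],1)) for i in range(1,nn) if s[i][4]>15])
    for d in ctrl.mark_of(p,"mark"): print(np.array(d['centre'])*[640,400],d['conf'])
cv2.imwrite("pics/c1.png",cv2.resize(P['side']['img'][250:360,290:385,::-1],None,fx=5,fy=5,interpolation=cv2.INTER_CUBIC))
cv2.imwrite("pics/c2.png",cv2.resize(P['top']['img'][120:290,165:460,::-1],None,fx=2.7,fy=2.7,interpolation=cv2.INTER_CUBIC))
m=[ctrl.mark_of(P[n],"mark")[0]['centre']*np.array([640,400]) for n in P]
print(tri(ray(P['side'],m[0]),ray(P['top'],m[1])))
E
```

```text
side 307 [340.7  37.3] [  445. -1107.] [  446. -1110.] [139. 136.] 64.3
side 450 [311.1 158. ] [ 541. -217.] [ 542. -219.] [ 54. 110.] 22.4
side 607 [321.7 196.4] [509. -57.] [508. -59.] [108.  54.] 73.8
side 577 [271.2 196.6] [634. -55.] [634. -57.] [ 49. 108.] 5.3
green [([197, 121, 15, 15, 90], array([204.4, 128.3])), ([335, 301, 21, 23, 194], array([344.5, 311. ])), ([147, 313, 8, 6, 33], array([150.6, 315.5]))]
[345.472 312.6  ] 0.84
top 805 [355.1 147.6] [634. -71.] [634. -71.] [49. 87.] 5.1
top 268 [594.5 159.3] [ 614. -615.] [ 614. -615.] [38. 40.] 88.1
top 812 [426.6 188.6] [ 542. -234.] [ 542. -234.] [47. 89.] 22.5
top 807 [355.7 202.9] [508. -73.] [508. -73.] [86. 48.] 73.6
top 257 [612.8 208.2] [ 503. -653.] [ 503. -652.] [ 11. 122.] 8.5
green [([469, 41, 40, 13, 280], array([488.2,  46.5])), ([201, 63, 4, 7, 19], array([202.2,  65.7])), ([183, 213, 14, 16, 110], array([190.6, 221.2]))]
[188.8  223.32] 0.55
(array([458.15351503, 293.32914604,  58.06230275]), np.float64(3.7192140463693004))
```

View pics/c1.png

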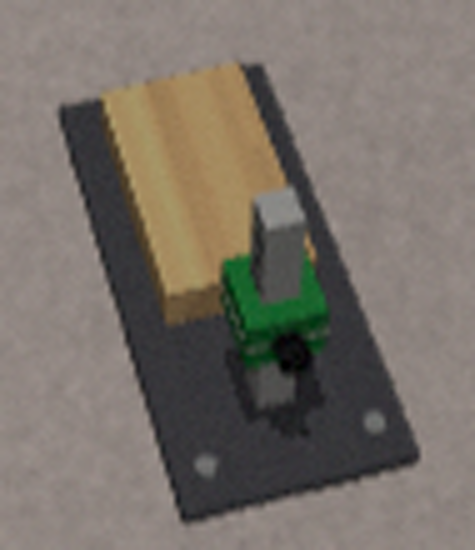

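View pics/c2.png

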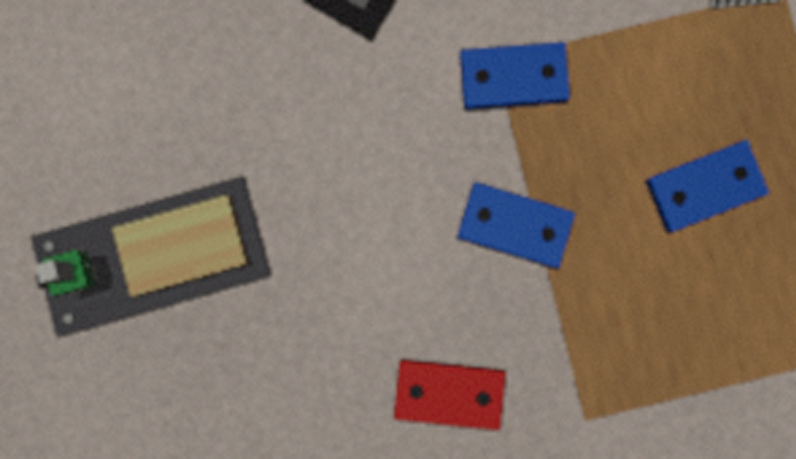

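```bash
python3 - <<'E'
from h import *
from scipy.optimize import least_squares
P={n:ctrl.get_image(n) for n in["side","top"]}
t,s=P['top'],P['side']
T=lambda c:np.array(c)/2.7+[165,120]-.3
S=lambda c:np.array(c)/5+[290,250]-.4
q=np.array([onz(t,T(c),30)[:2] for c in [(113,226),(230,196),(247,267),(130,297)]],np.float32)
print('seat top',q.mean(0),cv2.minAreaRect(q))
q2=np.array([onz(s,S(c),30)[:2] for c in [(103,100),(240,66),(290,185)]]);print('seat side',q2)
yaw=np.arctan2(*( (q[0]-q[1]+q[3]-q[2])[::-1]))
print('ydir deg',np.degrees(yaw))
# free fit: cx,cy,yaw,zmark ; side image
def model(v):
    x,y,a,z=v; ey=np.array([np.cos(a),np.sin(a),0]); ex=np.array([ey[1],-ey[0],0]); m=np.array([x,y,0])
    pt=lambda X,Y,Z:m+ex*X+ey*Y+np.array([0,0,Z])
    return pt
def res(v,off=True):
    pt=model(v[:4]); r=[]
    so=v[4:6]
    # side obs: world +x is left in side image. gauge ex = ?
    obs=[((243,333),pt(15,15,v[3]+13)),((327,315),pt(-15,15,v[3]+13)),((247,366),pt(15,15,v[3]-13)),((325,348),pt(-15,15,v[3]-13)),((225,260),pt(15,-15,v[3]+13)),
     ((103,100),pt(30,-135,30)),((240,66),pt(-30,-135,30)),((167,320-27),pt(30,-35,30))]
    for o,X in obs: r+=list(proj(s,X)+so-S(o))
    for o,X in zip([(113,226),(230,196),(247,267),(130,297)],[pt(30,-35,30),pt(30,-135,30),pt(-30,-135,30),pt(-30,-35,30)]): r+=list(proj(t,X)+v[6:8]-T(o))
    return np.array(r+list(v[4:8]*.5))
r=least_squares(res,[450,290,yaw,60,0,0,0,0],loss='soft_l1')
print(np.round(r.x,2),np.degrees(r.x[2]));print(np.round(res(r.x),1).reshape(-1,2).tolist())
pt=model(r.x[:4]); print('seat',pt(0,-85,30))
img=cv2.resize(s['img'][250:360,290:385,::-1],None,fx=5,fy=5)
for z in(r.x[3]+13,r.x[3],r.x[3]-13):
  for X,Y in((15,15),(-15,15),(15,-15)):
    c=(proj(s,pt(X,Y,z))+r.x[4:6]-[290,250]+.4)*5
    cv2.circle(img,tuple(int(i) for i in c),3,(0,0,255),-1)
for X,Y in((30,-35),(30,-135),(-30,-135),(-30,-35)):
    c=(proj(s,pt(X,Y,30))+r.x[4:6]-[290,250]+.4)*5
    cv2.circle(img,tuple(int(i) for i in c),3,(255,0,255),-1)
cv2.imwrite("pics/c3.png",img)
E
```

```text
seat top [485.5836  206.80756] ((485.5836181640625, 206.73263549804688), (61.16545486450195, 100.72577667236328), 15.189030647277832)
seat side [[527.85248246 175.94077641]
 [471.96815598 157.30099198]
 [453.05553781 216.59611681]]
ydir deg 105.166664
[ 4.6206e+02  2.8970e+02  1.8500e+00  6.4110e+01 -1.2000e-01  1.8100e+00
  4.8000e-01 -7.0000e-02] 105.95171070911873
[[0.5, -0.5], [0.4, -0.8], [-0.6, 1.2], [0.1, 0.9], [-0.8, -0.3], [-0.0, -1.2], [0.6, -0.3], [-0.2, 0.8], [0.0, 0.5], [-0.4, 0.1], [-0.0, -0.6], [0.2, -0.0], [-0.1, 0.9], [0.2, -0.0]]
seat [485.41840026 207.97271815  30.        ]
```

View pics/c3.png

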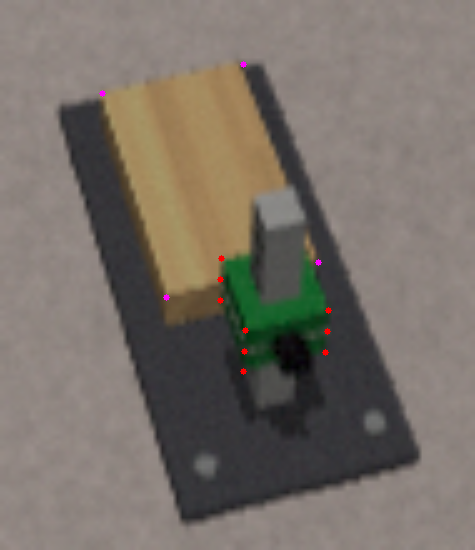

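```bash
cat >> h.py <<'E'
def plan(xyz,xdeg,calls=1,g=1.0,maxs=4.5):
    """rows from measured pose to TCP xyz, tool down, tool x at world xdeg"""
    s=ctrl.read_state(); p=np.array(s['eef_pos']); R0=R.from_euler('xyz',s['tool_rot'])
    R1=R.from_euler('z',xdeg,degrees=True)*R.from_euler('x',-90,degrees=True)
    n=8*calls; rv=(R0.inv()*R1).as_rotvec(degrees=True)
    dp=(np.array(xyz)-p)
    print('t',round(s['clock'],2),'from',p.round(1),s['tool_rot'],'dp',dp.round(1),'rv',rv.round(1),'per row mm',round(np.linalg.norm(dp)/n,1),'deg',round(np.linalg.norm(rv)/n,2))
    Rc=R0; 
    for i in range(n):
        sh=Rc.inv().apply(dp/n)/10; print([g,sh.round(2).tolist(),(rv/n).round(2).tolist()],end=',\n' if i%8==7 else ',')
        Rc=Rc*R.from_rotvec(rv/n,degrees=True)
def tooldelta(w):
    return (R.from_euler('xyz',ctrl.read_state()['tool_rot']).inv().apply(w)/10).round(2)
E
python3 - <<'E'
from h import *
w=ctrl.get_image('wrist');cv2.imwrite("pics/w0.png",w['img'][:,:,::-1]);print(w['fx'],w['cx'],w['cy'],w['extrinsics'].round(2))
plan([634,-71,130],5.1,3)
E
```

```text
309.70691628693146 320.0894933010834 199.9821846385511 [[ 3.1000e-01 -9.0000e-01 -3.1000e-01  1.1923e+02]
 [ 9.5000e-01  2.9000e-01  1.0000e-01  6.4482e+02]
 [ 0.0000e+00 -3.2000e-01  9.5000e-01  3.7298e+02]
 [ 0.0000e+00  0.0000e+00  0.0000e+00  1.0000e+00]]
t 0.75 from [198.1 619.1 231.3] [-1.57077400e+00 -9.57036409e-05  1.26098177e+00] dp [ 435.9 -690.1 -101.3] rv [-0.  67.1  0. ] per row mm 34.3 deg 2.8
[1.0, [-2.18, 0.42, -2.61], [-0.0, 2.8, 0.0]],[1.0, [-2.06, 0.42, -2.71], [-0.0, 2.8, 0.0]],[1.0, [-1.92, 0.42, -2.81], [-0.0, 2.8, 0.0]],[1.0, [-1.78, 0.42, -2.9], [-0.0, 2.8, 0.0]],[1.0, [-1.64, 0.42, -2.98], [-0.0, 2.8, 0.0]],[1.0, [-1.49, 0.42, -3.06], [-0.0, 2.8, 0.0]],[1.0, [-1.34, 0.42, -3.13], [-0.0, 2.8, 0.0]],[1.0, [-1.18, 0.42, -3.19], [-0.0, 2.8, 0.0]],
[1.0, [-1.03, 0.42, -3.24], [-0.0, 2.8, 0.0]],[1.0, [-0.87, 0.42, -3.29], [-0.0, 2.8, 0.0]],[1.0, [-0.71, 0.42, -3.33], [-0.0, 2.8, 0.0]],[1.0, [-0.54, 0.42, -3.36], [-0.0, 2.8, 0.0]],[1.0, [-0.38, 0.42, -3.38], [-0.0, 2.8, 0.0]],[1.0, [-0.21, 0.42, -3.39], [-0.0, 2.8, 0.0]],[1.0, [-0.05, 0.42, -3.4], [-0.0, 2.8, 0.0]],[1.0, [0.12, 0.42, -3.4], [-0.0, 2.8, 0.0]],
[1.0, [0.28, 0.42, -3.39], [-0.0, 2.8, 0.0]],[1.0, [0.45, 0.42, -3.37], [-0.0, 2.8, 0.0]],[1.0, [0.61, 0.42, -3.35], [-0.0, 2.8, 0.0]],[1.0, [0.78, 0.42, -3.31], [-0.0, 2.8, 0.0]],[1.0, [0.94, 0.42, -3.27], [-0.0, 2.8, 0.0]],[1.0, [1.09, 0.42, -3.22], [-0.0, 2.8, 0.0]],[1.0, [1.25, 0.42, -3.16], [-0.0, 2.8, 0.0]],[1.0, [1.4, 0.42, -3.1], [-0.0, 2.8, 0.0]],
```

View pics/w0.png

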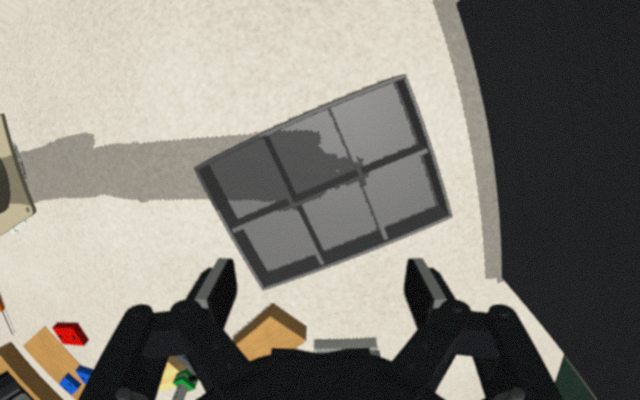

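```bash
sed -i 's/def plan(xyz,xdeg,calls=1,g=1.0,maxs=4.5)/def plan(xyz,xdeg,calls=1,g=1.0,roll=0)/; s/\*R.from_euler(.x.,-90,degrees=True)$/*R.from_euler("x",-90,degrees=True)*R.from_euler("z",roll,degrees=True)/' h.py
python3 - <<'E'
from h import *
plan([593,428,75],72.3,2,1.0,20)
E
```

```text
t 0.75 from [198.1 619.1 231.3] [-1.57077400e+00 -9.57036409e-05  1.26098177e+00] dp [ 394.9 -191.1 -156.3] rv [-0.  -0.1 20. ] per row mm 29.1 deg 1.25
[1.0, [-0.39, 0.98, -2.71], [-0.0, -0.0, 1.25]],[1.0, [-0.36, 0.99, -2.71], [-0.0, -0.0, 1.25]],[1.0, [-0.34, 0.99, -2.71], [-0.0, -0.0, 1.25]],[1.0, [-0.32, 1.0, -2.71], [-0.0, -0.0, 1.25]],[1.0, [-0.3, 1.01, -2.71], [-0.0, -0.0, 1.25]],[1.0, [-0.28, 1.01, -2.71], [-0.0, -0.0, 1.25]],[1.0, [-0.26, 1.02, -2.71], [-0.0, -0.0, 1.25]],[1.0, [-0.23, 1.02, -2.71], [-0.0, -0.0, 1.25]],
[1.0, [-0.21, 1.03, -2.71], [-0.0, -0.0, 1.25]],[1.0, [-0.19, 1.03, -2.71], [-0.0, -0.0, 1.25]],[1.0, [-0.17, 1.04, -2.71], [-0.0, -0.0, 1.25]],[1.0, [-0.14, 1.04, -2.71], [-0.0, -0.0, 1.25]],[1.0, [-0.12, 1.04, -2.71], [-0.0, -0.0, 1.25]],[1.0, [-0.1, 1.05, -2.71], [-0.0, -0.0, 1.25]],[1.0, [-0.08, 1.05, -2.71], [-0.0, -0.0, 1.25]],[1.0, [-0.05, 1.05, -2.71], [-0.0, -0.0, 1.25]],
```

Call:
play_rows(
  rows=[
    [1,[-0.4,0.4,-2.7],[0,0,0]],
    [1,[-0.4,0.4,-2.7],[0,0,0]],
    [1,[-0.4,0.4,-2.7],[0,0,0]],
    [1,[-0.4,0.4,-2.7],[0,0,0]],
    [1,[-0.4,0.4,-2.7],[0,0,0]],
    [1,[-0.4,0.4,-2.7],[0,0,0]],
    [1,[-0.4,0.4,-2.7],[0,0,0]],
    [1,[-0.4,0.4,-2.7],[0,0,0]],
  ],
)

```text
clock: 1.55
eef_pos: [395.1, 522.2, 199.2]
tool_rot: [-1.571, -0.0, 1.261]
force: [1.1, 0.5, 0.6]
width: 85.6
```

Call:
play_rows(
  rows=[
    [1,[-0.4,1.5,-2.7],[0,0,2.5]],
    [1,[-0.3,1.5,-2.7],[0,0,2.5]],
    [1,[-0.3,1.5,-2.7],[0,0,2.5]],
    [1,[-0.2,1.6,-2.7],[0,0,2.5]],
    [1,[-0.1,1.6,-2.7],[0,0,2.5]],
    [1,[-0.1,1.6,-2.7],[0,0,2.5]],
    [1,[0,1.6,-2.7],[0,0,2.5]],
    [1,[0,1.6,-2.7],[0,0,2.5]],
  ],
)

```text
clock: 2.35
eef_pos: [590.6, 425.0, 76.8]
tool_rot: [-1.571, 0.35, 1.261]
force: [0.6, 0.1, 0.2]
width: 85.6
```

```bash
python3 - <<'E'
from h import *
w=ctrl.get_image('wrist');cv2.imwrite("pics/w1.png",w['img'][:,:,::-1]);np.savez('w1.npz',**w);s=ctrl.read_state();print(s['clock'],s['eef_pos'],s['tool_rot'])
print([ (np.array(d['centre'])*[640,400],d['conf']) for d in ctrl.mark_of(w,'mark')])
E
```

```text
2.4 [593.88706142 420.07456503  71.98365797] [-1.57312655  0.35773225  1.25729813]
[(array([124.672, 110.4  ]), 0.66)]
```

View pics/w1.png

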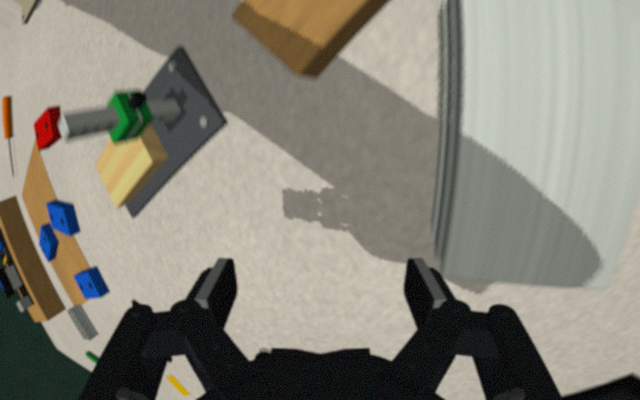

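```bash
cat >> h.py <<'E'
def projw(p,X):
    E=p['extrinsics']; c=E[:3,:3].T@(np.asarray(X)-E[:3,3]); v=np.array([c[0],-c[1],-c[2]])
    th=np.arctan2(np.hypot(v[0],v[1]),v[2]); r=p['fx']*th; return np.array([p['cx'],p['cy']])+r*v[:2]/np.hypot(v[0],v[1])
E
python3 - <<'E'
from h import *
w=ctrl.get_image('wrist');np.savez('w1.npz',**w)
s=ctrl.read_state();print(s['clock'],s['eef_pos'],s['tool_rot'],s['qd'].round(3) if hasattr(s['qd'],'round') else s['qd'])
img=cv2.resize(w['img'][40:220,50:240,::-1],None,fx=4,fy=4,interpolation=cv2.INTER_CUBIC)[:600]
cv2.imwrite("pics/w2.png",img)
a=np.radians(105.6);ey=np.array([np.cos(a),np.sin(a),0]);ex=np.array([ey[1],-ey[0],0]);m=np.array([462,290,0.])
seat=np.array([485.5,207.2,0]);m=seat+85*ey
D=img.copy()
def dot(X,Y,Z,c):
    q=(projw(w,m+ex*X+ey*Y+[0,0,Z])-[50,40]+.5)*4; cv2.circle(D,tuple(int(i) for i in q),3,c,-1)
for X in(-30,30):
  for Y in(-35,-135): dot(X,Y,30,(255,0,255))
for z in(51,64,77):
  for X,Y in((15,15),(-15,15),(15,-15)): dot(X,Y,z,(0,0,255))
for X,Y in((7,7),(-7,7),(7,-7),(-7,-7)): dot(X,Y,120,(255,255,0))
cv2.imwrite("pics/w3.png",D)
E
```

```text
2.5 [590.33147899 422.9226096   74.47197657] [-1.56989538  0.35302647  1.258674  ] [-0.033 -0.063 -0.034  0.02  -0.02  -0.006 -0.003]
```

View pics/w2.png

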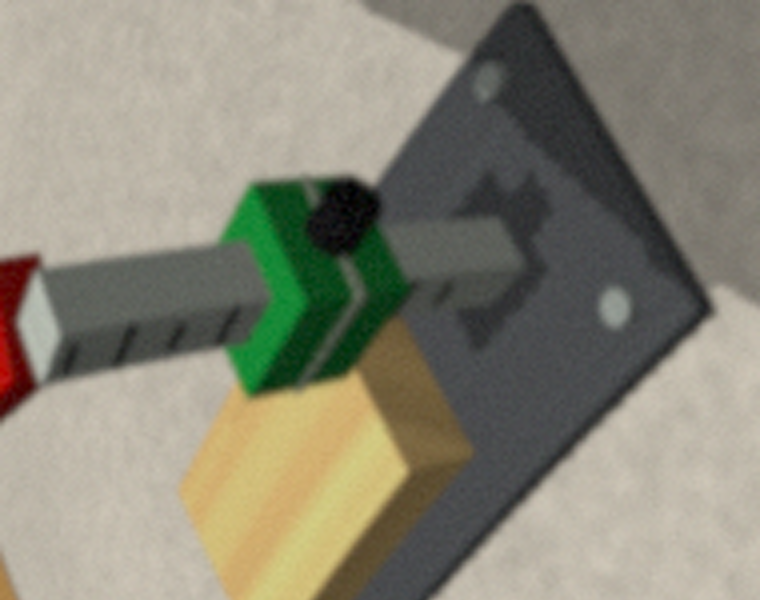

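View pics/w3.png

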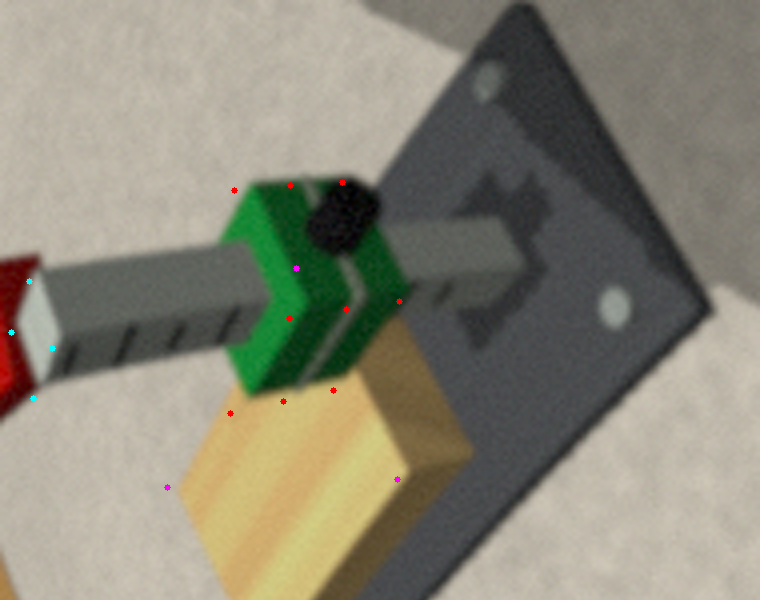

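```bash
python3 - <<'E'
from h import *
from scipy.optimize import least_squares
w=dict(np.load('w1.npz'))
C=lambda c:np.array(c)/4+[50,40]-.5
a=np.radians(105.6)
ey=np.array([np.cos(a),np.sin(a),0]);ex=np.array([ey[1],-ey[0],0]);m=np.array([485.5,207.2,0])+85*ey
pt=lambda X,Y,Z:m+ex*X+ey*Y+np.array([0,0,Z])
E0=w['extrinsics'].copy()
def res(v,full=False):
    z,b=v[0],v[7]
    E=E0.copy();E[:3,:3]=R.from_rotvec(v[1:4]).as_matrix()@E0[:3,:3];E[:3,3]+=v[4:7]*1000
    p=dict(w,extrinsics=E)
    obs=[((310,303),pt(15,15,z+13)),((364,290),pt(15,15,z)),((409,283),pt(15,15,z-13)),((258,186),pt(-15,15,z+13)),
         ((252,395),pt(15,-15,z+13)),((302,385),pt(15,-15,z)),((348,374),pt(15,-15,z-13)),((308,181),pt(-15,15,z)),
         ((408,470),pt(30,-35,30)),((181,490),pt(-30,-135+0,30)) if 0 else ((408,470),pt(30,-35,30)),
         ((62,333),pt(b,b,120)),((39,264),pt(-b,b,120)),((41,382),pt(b,-b,120)),((18,318),pt(-b,-b,120))]
    r=np.array([projw(p,X)-C(o) for o,X in obs])
    return r if full else np.r_[r.ravel(),v[1:4]/.02,v[4:7]/.004]
r=least_squares(res,[64,0,0,0,0,0,0,8])
print(r.x.round(3));print(res(r.x,True).round(1).tolist())
J=r.jac;print('sd z',np.sqrt(np.linalg.inv(J.T@J)[0,0]*0.5))
E
```

```text
[ 6.1196e+01 -1.0000e-02  4.0000e-03 -1.1000e-02  5.0000e-03  2.0000e-03
  1.0000e-03  7.2170e+00]
[[-0.4, -0.1], [-0.1, 1.1], [1.6, 1.1], [-0.9, -1.9], [-0.5, 0.6], [-0.0, 0.3], [0.8, 0.5], [0.1, -1.6], [-0.9, -0.5], [-0.9, -0.5], [-0.1, -0.1], [0.1, 0.3], [0.5, 0.6], [0.7, 0.2]]
sd z 0.4484705671769084
```

```bash
python3 - <<'E'
from h import *
plan([634,-71,130],5.1,2,1.0)
E
```

```text
t 2.5 from [590.3 422.9  74.5] [-1.56989538  0.35302647  1.258674  ] dp [  43.7 -493.9   55.5] rv [ 11.8  66.3 -17.9] per row mm 31.2 deg 4.35
[1.0, [-2.8, 0.66, -1.21], [0.74, 4.14, -1.12]],[1.0, [-2.72, 0.59, -1.42], [0.74, 4.14, -1.12]],[1.0, [-2.62, 0.52, -1.62], [0.74, 4.14, -1.12]],[1.0, [-2.5, 0.45, -1.81], [0.74, 4.14, -1.12]],[1.0, [-2.37, 0.37, -1.99], [0.74, 4.14, -1.12]],[1.0, [-2.23, 0.3, -2.16], [0.74, 4.14, -1.12]],[1.0, [-2.07, 0.23, -2.32], [0.74, 4.14, -1.12]],[1.0, [-1.9, 0.16, -2.46], [0.74, 4.14, -1.12]],
[1.0, [-1.72, 0.09, -2.6], [0.74, 4.14, -1.12]],[1.0, [-1.53, 0.03, -2.72], [0.74, 4.14, -1.12]],[1.0, [-1.33, -0.04, -2.82], [0.74, 4.14, -1.12]],[1.0, [-1.12, -0.1, -2.91], [0.74, 4.14, -1.12]],[1.0, [-0.91, -0.15, -2.98], [0.74, 4.14, -1.12]],[1.0, [-0.69, -0.21, -3.03], [0.74, 4.14, -1.12]],[1.0, [-0.46, -0.26, -3.07], [0.74, 4.14, -1.12]],[1.0, [-0.23, -0.3, -3.09], [0.74, 4.14, -1.12]],
```

Call:
play_rows(
  rows=[
    [1,[0,-2,0],[0,0,-6.8]],
    [1,[0,-2.5,0],[0,0,-6.7]],
    [1,[0,-2.5,0],[0,0,-6.7]],
    [1,[-2,0,-2],[0,8.4,0]],
    [1,[-2,0,-2],[0,8.4,0]],
    [1,[-2,0,-2],[0,8.4,0]],
    [1,[-2,0,-2],[0,8.4,0]],
    [1,[-2,0,-2],[0,8.4,0]],
  ],
)

```text
clock: 3.3
eef_pos: [619.2, 304.0, 146.7]
tool_rot: [-1.567, -0.006, 0.523]
force: [0.2, 0.1, -1.4]
width: 85.7
```

```bash
python3 - <<'E'
from h import *
plan([634,-71,130],5.1,1,1.0)
E
```

```text
t 3.3 from [619.2 304.  146.7] [-1.56731928 -0.0055354   0.52254422] dp [  14.8 -375.   -16.7] rv [-0.3 24.8  0.3] per row mm 47.0 deg 3.11
[1.0, [-2.18, 0.18, -4.15], [-0.03, 3.11, 0.03]],[1.0, [-1.95, 0.19, -4.27], [-0.03, 3.11, 0.03]],[1.0, [-1.72, 0.19, -4.37], [-0.03, 3.11, 0.03]],[1.0, [-1.48, 0.19, -4.45], [-0.03, 3.11, 0.03]],[1.0, [-1.24, 0.2, -4.53], [-0.03, 3.11, 0.03]],[1.0, [-0.99, 0.2, -4.59], [-0.03, 3.11, 0.03]],[1.0, [-0.74, 0.2, -4.63], [-0.03, 3.11, 0.03]],[1.0, [-0.49, 0.21, -4.67], [-0.03, 3.11, 0.03]],
```

Call:
play_rows(
  rows=[
    [1,[-2.2,0.2,-4.1],[0,3.1,0]],
    [1,[-2,0.2,-4.2],[0,3.1,0]],
    [1,[-1.7,0.2,-4.4],[0,3.1,0]],
    [1,[-1.5,0.2,-4.5],[0,3.1,0]],
    [1,[-1.2,0.2,-4.5],[0,3.1,0]],
    [1,[-1,0.2,-4.5],[0,3.1,0]],
    [1,[-0.8,0.2,-4.5],[0,3.1,0]],
    [1,[-0.5,0.2,-4.5],[0,3.1,0]],
  ],
)

```text
clock: 4.1
eef_pos: [634.3, -67.1, 129.4]
tool_rot: [-1.566, -0.004, 0.094]
force: [0.5, -0.4, -0.6]
width: 85.5
```

```bash
python3 - <<'E'
from h import *
for i in range(3): w=ctrl.get_image('wrist')
cv2.imwrite("pics/w4.png",w['img'][:,:,::-1])
for m,st,c in blues(w,300):
    pts=np.argwhere(m)[:,::-1]; W=[]
    for u,v in pts:
        d=np.array([u-w['cx'],v-w['cy']]);r=np.hypot(*d)+1e-9;th=r/w['fx'];k=np.sin(th)/r
        D=w['extrinsics'][:3,:3]@np.array([d[0]*k,-d[1]*k,-np.cos(th)]);o=w['extrinsics'][:3,3];W.append((o+D*(24-o[2])/D[2])[:2])
    r=cv2.minAreaRect(np.array(W,np.float32));print(c.round(),st[4],r)
plan([634,-71,60],5.1,1,1.0)
E
```

```text
[185. 178.] 4919 ((512.247802734375, -69.10031127929688), (90.29902648925781, 52.1417121887207), 73.71527862548828)
[322. 186.] 5533 ((635.7669677734375, -67.68247985839844), (47.759361267089844, 88.04473114013672), 4.917357444763184)
[242. 328.] 1262 ((558.0867919921875, -229.0546875), (39.11326217651367, 80.89796447753906), 22.453472137451172)
t 4.25 from [633.9 -71.1 129.4] [-1.56944016 -0.00346646  0.08893913] dp [  0.1   0.1 -69.4] rv [-0.1 -0.   0.2] per row mm 8.7 deg 0.03
[1.0, [-0.0, 0.87, 0.0], [-0.01, -0.0, 0.02]],[1.0, [-0.0, 0.87, 0.0], [-0.01, -0.0, 0.02]],[1.0, [-0.0, 0.87, 0.0], [-0.01, -0.0, 0.02]],[1.0, [-0.0, 0.87, 0.0], [-0.01, -0.0, 0.02]],[1.0, [-0.0, 0.87, 0.0], [-0.01, -0.0, 0.02]],[1.0, [-0.0, 0.87, 0.0], [-0.01, -0.0, 0.02]],[1.0, [0.0, 0.87, 0.0], [-0.01, -0.0, 0.02]],[1.0, [0.0, 0.87, 0.0], [-0.01, -0.0, 0.02]],
```

View pics/w4.png

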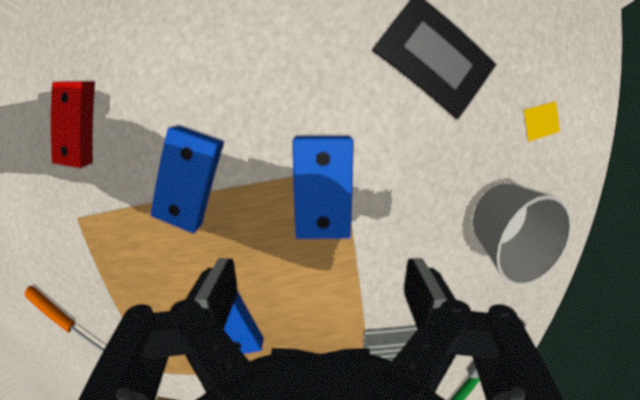

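Call:
play_rows(
  rows=[
    [1,[0.1,1.8,0.1],[0,0,0]],
    [1,[0,1.8,0.1],[0,0,0]],
    [1,[0,1.8,0],[0,0,0]],
    [1,[0,1.8,0],[0,0,0]],
    [1,[0,1.8,0],[0,0,0]],
    [1,[0,1.8,0],[0,0,0]],
    [1,[0,1.7,0],[0,0,0]],
    [1,[0,0,0],[0,0,0]],
  ],
)

```text
clock: 5.05
eef_pos: [633.6, -62.2, 1.2]
tool_rot: [-1.565, 0.002, 0.097]
force: [0.1, 0.3, -1.1]
width: 85.4
```

Call:
play_rows(
  rows=[
    [0,[0,0,0],[0,0,0]],
    [0,[0,0,0],[0,0,0]],
    [0,[0,0,0],[0,0,0]],
    [0,[0,0,0],[0,0,0]],
    [0,[0,0,0],[0,0,0]],
    [0,[0,0,0],[0,0,0]],
    [0,[0,0,0],[0,0,0]],
    [0,[0,0,0],[0,0,0]],
  ],
)

```text
clock: 5.85
eef_pos: [636.3, -64.7, 4.3]
tool_rot: [-1.568, -0.004, 0.095]
force: [-0.3, 1.6, 5.5]
width: 48.7
```

```bash
python3 - <<'E'
from h import *
w=ctrl.get_image('wrist')
cv2.imwrite("pics/w5.png",w['img'][:,:,::-1])
E
```

```text
(no output)
```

View pics/w5.png

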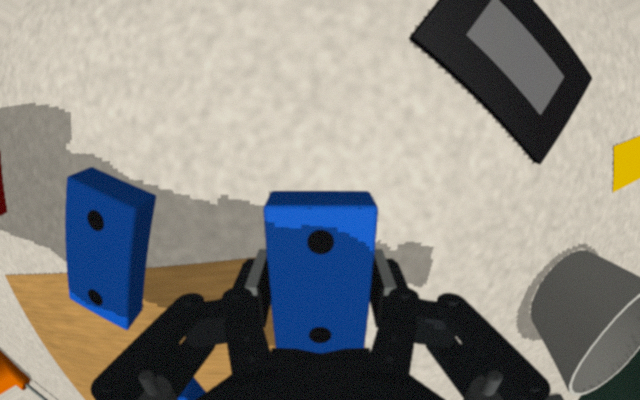

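Call:
play_rows(
  rows=[
    [0,[0,-1,0],[0,0,0]],
    [0,[0,-2,0],[0,0,0]],
    [0,[0,-2.5,0],[0,0,0]],
    [0,[0,-3,0],[0,0,0]],
    [0,[0,-3,0],[0,0,0]],
    [0,[0,-2,0],[0,0,0]],
    [0,[0,0,0],[0,0,0]],
    [0,[0,0,0],[0,0,0]],
  ],
)

```text
clock: 6.7
eef_pos: [634.7, -64.9, 138.0]
tool_rot: [-1.567, -0.002, 0.095]
force: [-0.4, 0.6, -0.9]
width: 48.7
```

```bash
cat >> h.py <<'E'
def wray(w,u,v):
    d=np.array([u-w['cx'],v-w['cy']]);r=np.hypot(*d)+1e-9;th=r/w['fx'];k=np.sin(th)/r
    return w['extrinsics'][:3,3],w['extrinsics'][:3,:3]@np.array([d[0]*k,-d[1]*k,-np.cos(th)])
def wonz(w,u,v,z):
    o,D=wray(w,u,v);return o+D*(z-o[2])/D[2]
E
python3 - <<'E'
from h import *
w=ctrl.get_image('wrist')
cv2.imwrite("pics/w6.png",w['img'][:,:,::-1])
S=[ctrl.read_state() for i in range(1)];s=S[0];print(s['width'],s['eef_pos'],s['tool_rot'],s['force'])
Rt=R.from_euler('xyz',s['tool_rot'])
ztop=s['eef_pos'][2]+21
for m in [np.where(m)[0] is not None and (c,st) for m,st,c in blues(w,300)]: print(m[0].round(),m[1])
g=w['img'].max(axis=2)
n,l,st,c=cv2.connectedComponentsWithStats((g[180:365,270:375]<60).astype(np.uint8))
for i in range(1,n):
    if st[i][4]>60:
        u,v=c[i]+[270,180];X=wonz(w,u,v,ztop);print((u,v),st[i].tolist(),X,Rt.inv().apply(X-s['eef_pos']))
plan([485.5,207.2,150],15.5,1,0)
E
```

```text
48.61548618446348 [634.09022428 -64.80145964 137.08914615] [-1.56704694e+00  2.26854855e-04  9.51094324e-02] [-0.95080899 -0.75071977 -0.90933273]
[188. 186.] [ 156  137   68  102 4542]
[320. 268.] [  264   192   113   162 15441]
(np.float64(320.16294642857144), np.float64(241.54241071428572)) [38, 51, 25, 22, 448] [632.84968351 -42.23911849 158.08914615] [  0.90295958 -20.91540357  22.6567592 ]
(np.float64(372.9310344827586), np.float64(288.88275862068963)) [100, 81, 5, 54, 145] [660.49906215 -65.54878573 158.08914615] [ 26.21374802 -21.01799219  -3.17311091]
(np.float64(319.6255319148936), np.float64(334.49787234042554)) [40, 148, 21, 14, 235] [637.82736587 -97.42678124 158.08914615] [  0.61718786 -21.12309553 -32.75380513]
(np.float64(322.847104749512), np.float64(357.0149642160052)) [0, 160, 105, 25, 1537] [ 641.32497377 -115.30671993  158.08914615] [  2.40100013 -21.19148129 -50.88496081]
t 6.75 from [634.1 -64.8 137.1] [-1.56704694e+00  2.26854855e-04  9.51094324e-02] dp [-148.6  272.    12.9] rv [ -0.2 -10.1   0. ] per row mm 38.8 deg 1.26
[0, [-1.53, -0.15, 3.56], [-0.03, -1.26, 0.0]],[0, [-1.45, -0.15, 3.59], [-0.03, -1.26, 0.0]],[0, [-1.37, -0.15, 3.62], [-0.03, -1.26, 0.0]],[0, [-1.29, -0.15, 3.65], [-0.03, -1.26, 0.0]],[0, [-1.21, -0.15, 3.68], [-0.03, -1.26, 0.0]],[0, [-1.13, -0.16, 3.71], [-0.03, -1.26, 0.0]],[0, [-1.05, -0.16, 3.73], [-0.03, -1.26, 0.0]],[0, [-0.96, -0.16, 3.75], [-0.03, -1.26, 0.0]],
```

View pics/w6.png

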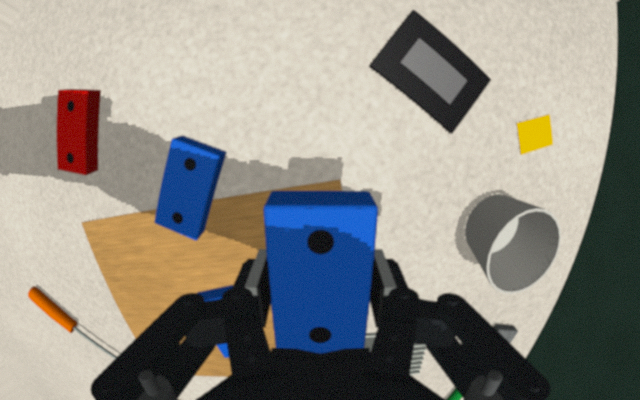

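Call:
play_rows(
  rows=[
    [0,[-1.5,-0.2,3.6],[0,-1.3,0]],
    [0,[-1.5,-0.2,3.6],[0,-1.3,0]],
    [0,[-1.4,-0.2,3.7],[0,-1.3,0]],
    [0,[-1.3,-0.2,3.7],[0,-1.3,0]],
    [0,[-1.2,-0.2,3.7],[0,-1.3,0]],
    [0,[-1.1,-0.2,3.7],[0,-1.3,0]],
    [0,[-1.1,-0.2,3.8],[0,-1.3,0]],
    [0,[-1,-0.2,3.8],[0,-1.3,0]],
  ],
)

```text
clock: 7.55
eef_pos: [482.0, 210.0, 153.3]
tool_rot: [-1.568, 0.001, 0.277]
force: [1.2, 0.9, -1.1]
width: 49.1
```

Call:
play_rows(
  rows=[
    [0,[0,0,0],[0,0,0]],
    [0,[0,0,0],[0,0,0]],
    [0,[0,0,0],[0,0,0]],
    [0,[0,0,0],[0,0,0]],
    [0,[0,0,0],[0,0,0]],
    [0,[0,0,0],[0,0,0]],
    [0,[0,0,0],[0,0,0]],
    [0,[0,0,0],[0,0,0]],
  ],
)

```text
clock: 8.35
eef_pos: [484.0, 209.0, 154.5]
tool_rot: [-1.568, -0.002, 0.276]
force: [0.6, 0.1, -0.8]
width: 48.7
```

```bash
python3 - <<'E'
from h import *
P=[]
for i in range(6):
    s=ctrl.read_state();P.append(np.r_[s['eef_pos'],s['tool_rot']]);im=ctrl.get_image('top')
print(np.mean(P,0).round(3),np.std(P,0).round(2))
plan([484.2,212,70],15.5,1,0)
cv2.imwrite("pics/t1.png",cv2.resize(im['img'][120:290,130:400,::-1],None,fx=2.7,fy=2.7))
E
```

```text
[ 4.83914e+02  2.09128e+02  1.54563e+02 -1.56800e+00 -2.00000e-03
  2.77000e-01] [0.04 0.08 0.02 0.   0.   0.  ]
t 8.65 from [483.9 209.2 154.6] [-1.5678171  -0.00200436  0.27667014] dp [  0.3   2.8 -84.6] rv [-0.2  0.4  0.1] per row mm 10.6 deg 0.05
[0, [0.01, 1.06, 0.03], [-0.02, 0.04, 0.01]],[0, [0.01, 1.06, 0.03], [-0.02, 0.04, 0.01]],[0, [0.01, 1.06, 0.03], [-0.02, 0.04, 0.01]],[0, [0.01, 1.06, 0.03], [-0.02, 0.04, 0.01]],[0, [0.01, 1.06, 0.03], [-0.02, 0.04, 0.01]],[0, [0.01, 1.06, 0.03], [-0.02, 0.04, 0.01]],[0, [0.01, 1.06, 0.03], [-0.02, 0.04, 0.01]],[0, [0.01, 1.06, 0.03], [-0.02, 0.04, 0.01]],
```

View pics/t1.png

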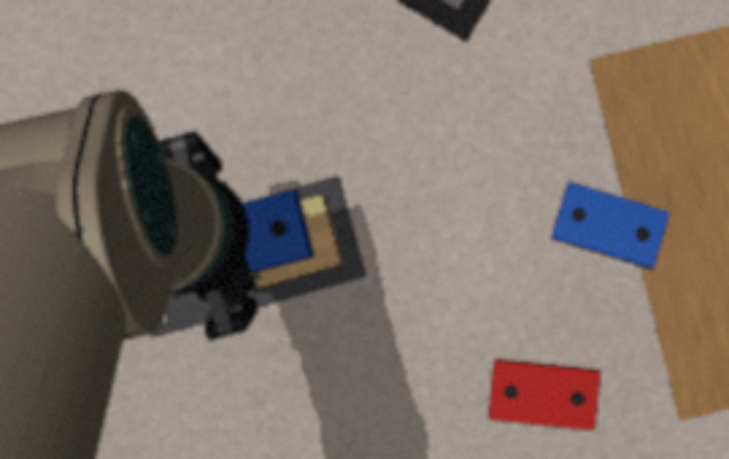

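Call:
play_rows(
  rows=[
    [0,[0,1.6,0.1],[0,0,0]],
    [0,[0,1.6,0.1],[0,0,0]],
    [0,[0,1.6,0.1],[0,0,0]],
    [0,[0,1.6,0],[0,0,0]],
    [0,[0,1.6,0],[0,0,0]],
    [0,[0,1.6,0],[0,0,0]],
    [0,[0,1.6,0],[0,0,0]],
    [0,[0,0,0],[0,0,0]],
  ],
)

```text
clock: 9.45
eef_pos: [481.9, 212.0, 40.9]
tool_rot: [-1.568, 0.002, 0.277]
force: [-1.1, -0.1, -0.1]
width: 48.7
```

Call:
play_rows(
  rows=[
    [0,[0,0,0],[0,0,0]],
    [0,[0,0,0],[0,0,0]],
    [0,[0,0.2,0],[0,0,0]],
    [0,[0,0.2,0],[0,0,0]],
    [0,[0,0.1,0],[0,0,0]],
    [0,[0,0.1,0],[0,0,0]],
    [0,[0,0,0],[0,0,0]],
    [0,[0,0,0],[0,0,0]],
  ],
)

```text
clock: 10.25
eef_pos: [483.2, 212.4, 36.5]
tool_rot: [-1.568, -0.002, 0.277]
force: [0.1, -0.2, -1.0]
width: 48.8
```

```bash
python3 - <<'E'
from h import *
w=ctrl.get_image('side');s=ctrl.read_state();print(s['eef_pos'],s['tool_rot'],s['force'])
cv2.imwrite("pics/s1.png",cv2.resize(w['img'][210:370,270:420,::-1],None,fx=3.7,fy=3.7))
E
```

```text
[483.20797705 212.41845808  36.54372765] [-1.56788314 -0.00189235  0.27654083] [-0.1343199  -0.37704147 -0.30978504]
```

View pics/s1.png

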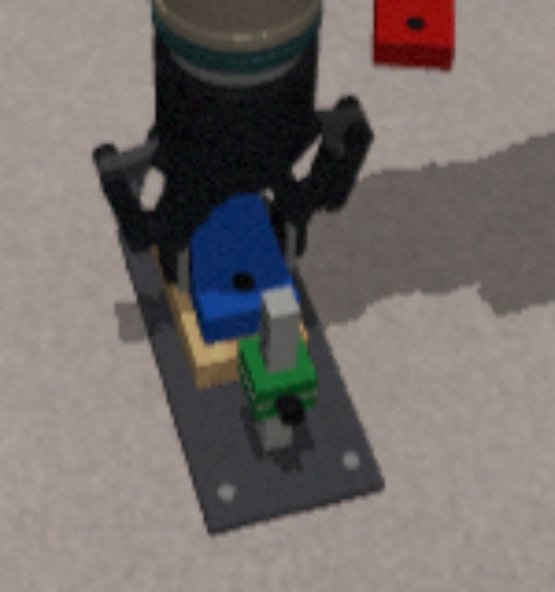

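```bash
python3 - <<'E'
from h import *
w=ctrl.get_image('side')
a=np.radians(105.6);ey=np.array([np.cos(a),np.sin(a)]);ex=np.array([ey[1],-ey[0]]);seat=np.array([485.5,207.2])
def f(c,z):
    X=onz(w,np.array(c)/3.7+[270,210]-.4,z)[:2]-seat; return X@ex,X@ey
print('seat corner',f((197,362),30),'seat right-front',f((309,335),30))
print('blk bottom L',f((208,341),32),'top L',f((201,303),56),'topR',f((298,283),56),'dot',f((243,282),56))
cv2.imwrite("pics/s2.png",cv2.resize(w['img'][255:325,300:365,::-1],None,fx=8,fy=8,interpolation=cv2.INTER_CUBIC))
E
```

```text
seat corner (np.float64(30.110597473662764), np.float64(51.3932681432495)) seat right-front (np.float64(-29.58789991226183), np.float64(50.2368889240283))
blk bottom L (np.float64(21.8529122157731), np.float64(42.048595450540176)) top L (np.float64(23.699922869618383), np.float64(35.264479697011126)) topR (np.float64(-27.12607590001486), np.float64(35.85476394656134)) dot (np.float64(-0.2598444570761702), np.float64(28.228410156317274))
```

View pics/s2.png

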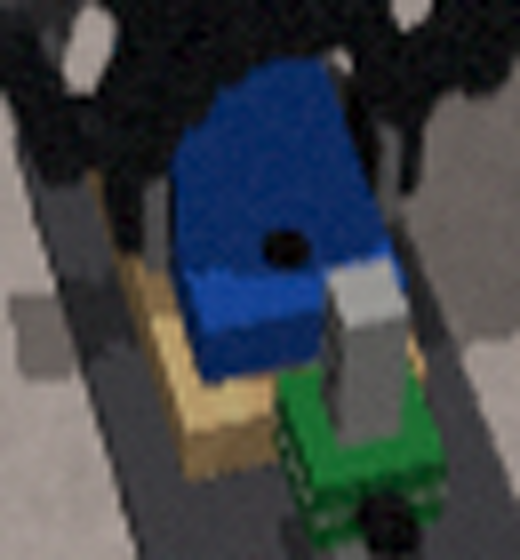

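Call:
play_rows(
  rows=[
    [0,[0.1,0,0.2],[0,0,0]],
    [0,[0.1,0,0.1],[0,0,0]],
    [0,[0,0,0],[0,0,0]],
    [0,[0,0.1,0],[0,0,0]],
    [0,[0,0.1,0],[0,0,0]],
    [0,[0,0,0],[0,0,0]],
    [0,[0,0,0],[0,0,0]],
    [0,[0,0,0],[0,0,0]],
  ],
)

```text
clock: 11.15
eef_pos: [484.3, 215.8, 34.6]
tool_rot: [-1.568, -0.002, 0.277]
force: [0.5, -0.5, -0.6]
width: 48.6
```

Call:
play_rows(
  rows=[
    [1,[0,0,0],[0,0,0]],
    [1,[0,0,0],[0,0,0]],
    [1,[0,0,0],[0,0,0]],
    [1,[0,0,0],[0,0,0]],
    [1,[0,0,0],[0,0,0]],
    [1,[0,0,0],[0,0,0]],
    [1,[0,0,0],[0,0,0]],
    [1,[0,0,0],[0,0,0]],
  ],
)

```text
clock: 11.95
eef_pos: [484.3, 215.9, 34.6]
tool_rot: [-1.568, -0.002, 0.277]
force: [1.6, -0.7, -0.9]
width: 85.4
```

Call:
play_rows(
  rows=[
    [1,[0,-1,0],[0,0,0]],
    [1,[0,-2,0],[0,0,0]],
    [1,[0,-3,0],[0,0,0]],
    [1,[0,-3,0],[0,0,0]],
    [1,[0,-3,0],[0,0,0]],
    [1,[0,-2,0],[0,0,0]],
    [1,[0,0,0],[0,0,0]],
    [1,[0,0,0],[0,0,0]],
  ],
)

```text
clock: 12.75
eef_pos: [484.1, 215.5, 175.1]
tool_rot: [-1.567, -0.003, 0.277]
force: [0.3, 0.3, -0.6]
width: 85.1
```

Call:
play_rows(
  rows=[
    [1,[3,0,-3],[0,0,0]],
    [1,[3,0,-3],[0,0,0]],
    [1,[3,0,-3],[0,0,0]],
    [1,[3,0,-3],[0,0,0]],
    [1,[3,0,-3],[0,0,0]],
    [1,[3,0,-3],[0,0,0]],
    [1,[0,0,0],[0,0,0]],
    [1,[0,0,0],[0,0,0]],
  ],
)

```text
clock: 13.55
eef_pos: [705.6, 90.2, 172.0]
tool_rot: [-1.567, 0.002, 0.275]
force: [-0.4, 0.6, -0.7]
width: 85.6
```

```bash
python3 - <<'E'
from h import *
w=ctrl.get_image('side');t=ctrl.get_image('top')
cv2.imwrite("pics/s3.png",cv2.resize(w['img'][250:360,290:385,::-1],None,fx=5,fy=5,interpolation=cv2.INTER_CUBIC))
cv2.imwrite("pics/t3.png",cv2.resize(t['img'][120:290,165:460,::-1],None,fx=2.7,fy=2.7,interpolation=cv2.INTER_CUBIC))
for m,st,c in blues(t):
    W=np.array([onz(t,q,54)[:2] for q in np.argwhere(m)[:,::-1]],np.float32);print(c.round(1),cv2.minAreaRect(W))
E
```

```text
[594.5 159.3] ((609.2125244140625, -597.4058837890625), (39.74287414550781, 40.10890579223633), 44.71295928955078)
[426.5 188.7] ((539.2255859375, -226.44589233398438), (45.255882263183594, 86.70722198486328), 22.5269718170166)
[355.7 203. ] ((505.96441650390625, -71.01822662353516), (83.73944854736328, 46.305992126464844), 73.61231231689453)
[612.4 208.3] ((501.3067626953125, -631.676513671875), (10.865738868713379, 120.16752624511719), 8.495122909545898)
```

View pics/s3.png

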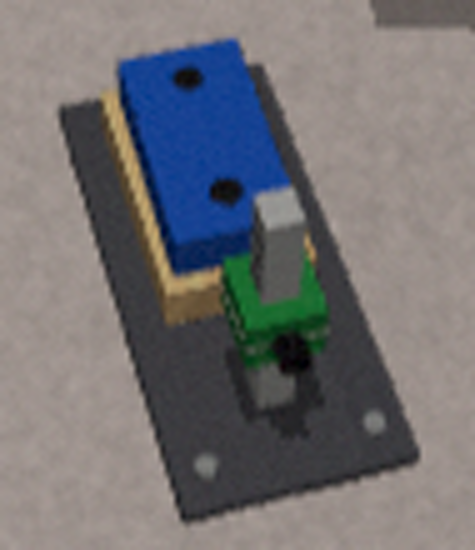

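View pics/t3.png

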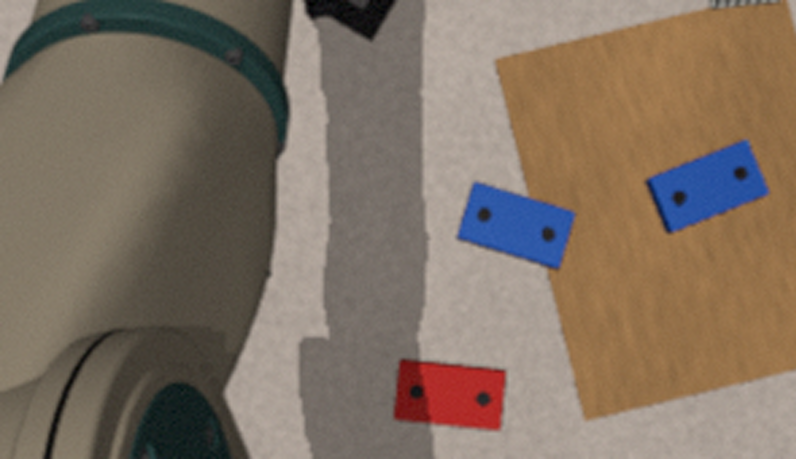

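```bash
python3 - <<'E'
from h import *
s=ctrl.read_state();print(s['clock'],s['force']);print(ctrl.finish_job())
E
```

```text
13.65 [-0.13597757  0.87468659 -0.8134276 ]
the job is handed in; nothing more can be done
None
```

I placed one blue block squarely on the seat and handed the job in at 13.65 s. The two spare blue blocks and the red look-alike were left where they lay.

- **Marker height:** a close wrist-camera fit gave the marker's middle at about 61 mm, while a coarser fit from the side and top cameras gave 64 mm. One block tops out at 54 mm, so it is about 7–10 mm below the middle. Two blocks would reach 78 mm, about 14–17 mm above it. One block is nearest and inside the 16 mm limit on both figures.
- **Placing:** just before release, the side view showed the block about 4 mm short of the seat's centre along y and 2 mm off across. I shifted it by about 3 mm along and 2 mm across before letting go.
- **Last checks:** the final side picture shows the block flat, centred and aligned on the seat, by eye only. The arm hid the gauge in the final top picture, so that view could not confirm the placing. The top picture does show both spare blocks still on the table. The arm had stopped clear of everything.

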